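# Make up two travel kits on the hall shelf

### The arm

A 6-joint arm with a two-finger parallel gripper is mounted at the origin on the work surface. World frame = base frame: x ahead of the robot, y to its left, z up, the work surface at z = 0. Lengths are in m, angles in rad, forces in N, time in s.
With the tool pointing down it reaches from about 0.325 to 0.875 m from the base axis. Payload 4.4 kg.
Tool frame: the origin (TCP) lies on the centre line of the jaws, within the pads' length; the fingertips stand 17 mm ahead of it and the grasp point (between the pads) lies 2 mm behind it; x points along the fingers, y is the direction in which the jaws open and shut, and the axes are right-handed (so a half turn about x gives the same grasp; the last joint's range is limited). The gripper opens to 85 mm and grips with 20 to 120 N. Pads are 22 mm wide; open, the fingers measure 114 mm over their backs; the gripper's body (76 mm by 85 mm) begins 54 mm behind the grasp point. The pads swing forward as they close: fully open they stand 13 mm farther back than shut.
Start: joints at [-1.369, 0.207, 1.542, -0, 1.393, -0.15], TCP at [0.199, -0.54, 0.248] pointing down, gripper open.
Joint ranges: [-2.73, 2.73], [-0.86, 2.22], [0.23, 2.46], [-1.11, 4.25], [0.08, 2.63], [-2.82, 2.82]. Speed limits (rad/s): [2.79, 2.79, 3.14, 3.14, 3.14, 3.14].

### API

Orientations are given as a rotation vector (axis times angle).
In Python, from cell import bot gives the robot as it stands.
- The arm moves only by the tool arm_command, never from a script. Its argument "targets" is a list of rows, each a list of 5 numbers: the opening, from 0 (shut) to 1 (fully open), then the shift along the tool's x, y, z in mm, then the turn about the tool's x in rad. A call has 1 to 5 rows; each row is the pose to reach, as a shift and turn from the pose measured when the call began, along the tool's axes at that moment; what a row does not reach only later rows make up. A row lasts 1/10 s, in which the tool goes at most 50 mm and 8.59 degrees, less where a joint would pass 70% of its speed; a pose out of reach is approached as far as the arm can. A call with a gripper value outside its range is refused whole. The fingers move at their own pace and stop on an object; the grip force is fixed at half the most. Time passes only in rows, so rows that repeat a pose let the fingers close. It gives the time, the measured TCP pose, the force and the opening at its end, in the units of the state.
- bot.read_state(): the state, without advancing time (a new reading comes with each control period).
- bot.grab_frame(name): name is "scene" or "top" or "wrist"; returns a dict with "frame" (400x640x3 uint8, blue, green, red), "z_map" (400x640 float32, m along the optical axis (not along the pixel's ray), 0 where there is no reading), "fx", "fy", "cx", "cy" (pixels), "origin" and "attitude" of the camera in the world. Camera axes: x right, y down, z forward; pixel columns grow to the right and rows downward; lengths in m; the calibration is good to about 2 mm. The wrist camera is an equidistant fisheye: a pixel r from the principal point sees the ray r / f radians off the axis. A picture is of the moment at which its call begins.
- bot.sign_off(): hands the job in, once; it reports no verdict.
The state is a dict: "clock": time; "joint_pos": joint angles; "joint_vel": joint speeds; "effort": joint torques, N m; "tool_pos": TCP position; "eef_rot": TCP orientation; "contact_force": force on the tool from outside, world axes, zero at the start; "ft_torque": the same for the moment, N m; "opening": finger opening in m.
Only numpy, scipy, OpenCV 4.12 (cv2) and the standard library are available. Lean on these libraries where they do the work, as an engineer would, in place of code of your own. Each camera call takes 0.05 s, during which the arm holds its last target. There are 200 camera calls.

### The job

Make up the two travel kits: the blue tray gets the green pill box in its wide bay and the tortoiseshell hair clip in its narrow bay; the yellow tray gets the pink-lidded balm pot in its wide bay and the nail clipper in its narrow bay. Set each thing down without dropping it, so that it lies flat on the bay's floor, right way up. Leave the cream hair clip, the ring dish and the hand mirror where they are.

Things in the scene. Friction and masses are not known exactly. Their poses are not given: they have to be found in the camera images.
- blue_tray: blue plastic kit tray, fixed, 112 (x) by 160 (y) mm; origin at the centre of its underside, z up. Floor 4 mm thick; walls 4 mm thick, their tops 10 mm over the shelf (6 mm over the tray floor). A divider makes two bays, each 104 mm long in x: the wide bay, 84 mm, y from -76 to 8 mm, centre (0, -34); the narrow bay, 64 mm, y from 12 to 76 mm, centre (0, 44).
- yellow_tray: yellow plastic kit tray, fixed, 112 (x) by 160 (y) mm; origin at the centre of its underside, z up. Floor 4 mm thick; walls 4 mm thick, their tops 10 mm over the shelf (6 mm over the tray floor). A divider makes two bays, each 104 mm long in x: the wide bay, 84 mm, y from -76 to 8 mm, centre (0, -34); the narrow bay, 64 mm, y from 12 to 76 mm, centre (0, 44).
- pill_box: green plastic flip-top pill box, shut, 76 mm along its x, 44 mm along its y, 24 mm high, loose; origin at the centre of its underside, z up. 60 g.
- tortoise_clip: tortoiseshell (amber-brown with dark patches) acrylic hair claw clip lying on its teeth, 80 mm long along its x, 24 mm wide along its y, 28 mm high at the thumb wings in the middle; the two long sides are upright and flat up to 20 mm. Origin at the centre of its underside, z up. 30 g.
- balm_pot: round lip-balm pot, white with a pink lid, 44 mm in diameter below and 46 mm at the lid (from 16 mm up), 30 mm high, loose, standing upright; origin at the centre of its underside, z up. 60 g.
- nail_clipper: bright steel nail clipper, folded, lying flat, 78 mm along its x, 16 mm along its y, 14 mm high, loose; origin at the centre of its underside, z up. 50 g.
- cream_clip: bystander, to be left alone: cream-white acrylic hair claw clip lying on its teeth, 80 mm long along its x, 24 mm wide along its y, 28 mm high at the thumb wings in the middle; the two long sides are upright and flat up to 20 mm. Origin at the centre of its underside, z up. 30 g.
- ring_dish: bystander, to be left alone: white ceramic ring dish, an open bowl 90 mm across, 22 mm high, loose; origin at the centre of its underside.
- chrome_mirror: bystander, to be left alone: chrome hand mirror lying flat, 10 mm thick, round head 100 mm across with the origin under its centre; the handle, 18 mm wide, runs along its +x to 166 mm from the origin.
There are look-alikes about, which are no part of the job. Of the things that look like the tortoise_clip, take the one that is nearest to the robot's base at the start.

How it is judged:
By the outcome, as a careful person would: the job done as asked, in the order asked, and still so for the second after the job is handed in, with the robot touching nothing.
It also fails if it takes over 93 s, if anything falls off the work surface, if the arm or the gripper's body presses on something with over 40 N, if the wrist force passes 120 N, or if a joint passes its speed limit or range.

## Working session

There is one attempt and no reset: what is moved stays moved. The work goes in short steps, Python scripts to look and compute and a tool call to move; the robot and the scene stay as the last step left them, time stands still between calls to the robot, and variables do not carry over. Pictures are saved under pics/ and viewed, about 12 in all and at most 16, crops included, and the job is handed in when it is done.

Besides the shell and the picture viewer there is one more tool, called by a JSON object that holds its "op" and its "data". arm_command: Moves the arm, as the interface text tells. Its arguments: {"type":"object","properties":{"targets":{"type":"array","items":{"type":"array","items":{"type":"number"}}}},"required":["targets"]}

```bash
ls; mkdir -p pics; cat > h.py <<'E'
import numpy as np, cv2
from scipy.spatial.transform import Rotation as R
from cell import bot
def att(f):
    a=np.array(f["attitude"],float)
    return a if a.shape==(3,3) else R.from_rotvec(a).as_matrix() if a.size==3 else R.from_quat(a).as_matrix()
def cloud(f):
    z=f["z_map"]; v,u=np.mgrid[:z.shape[0],:z.shape[1]]
    P=np.stack([(u-f["cx"])/f["fx"]*z,(v-f["cy"])/f["fy"]*z,z],-1)
    return P@att(f).T+np.array(f["origin"])
E
python3 - <<'E'
from h import *
print(bot.read_state())
for n in("top","scene"):
    f=bot.grab_frame(n); cv2.imwrite(f"pics/{n}0.png",f["frame"]); np.savez(f"{n}0.npz",**f)
    print(n,f["fx"],f["cx"],f["cy"],f["origin"],f["attitude"])
E
```

```text
pics
{'clock': 0.0, 'joint_pos': array([-1.36847953e+00,  2.07437677e-01,  1.54297712e+00, -2.19697666e-05,
        1.39351773e+00, -1.50471189e-01]), 'joint_vel': array([-0.00170713,  0.00014825, -0.00183216,  0.00089115, -0.00079527,
        0.0007537 ]), 'effort': array([-1.36067505e-03, -3.83037972e+01, -2.91597247e+01, -3.62781511e-04,
        1.05308022e-02, -2.70083433e-06]), 'tool_pos': array([ 0.19852088, -0.53886022,  0.24710471]), 'eef_rot': array([ 2.03032084,  0.36432838, -2.0304905 ]), 'contact_force': array([ 0.54891786, -0.8349094 ,  0.44237002]), 'ft_torque': array([-0.0151491 , -0.02603567,  0.02415775]), 'opening': 0.0854219098728165}
top 363.95207711898234 322.6362025619567 201.56437333734215 [0.42414399 0.04223958 0.82788297] [-2.02891617  2.18808597 -0.22665986]
scene 416.09912683699315 316.02936146458705 198.8476194452074 [ 1.1931695  -0.39074396  0.58502882] [-1.98496018 -1.04644676  0.51899696]
```

View pics/top0.png

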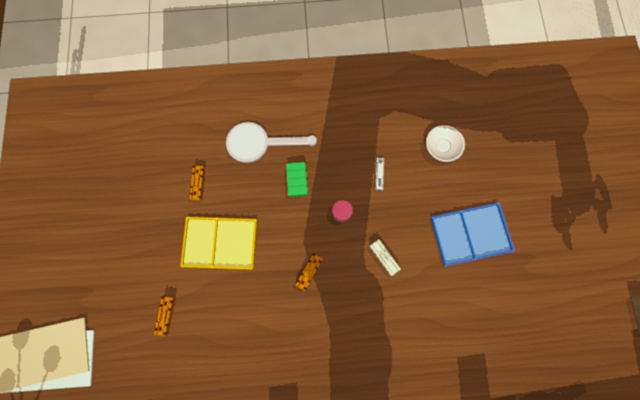

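View pics/scene0.png

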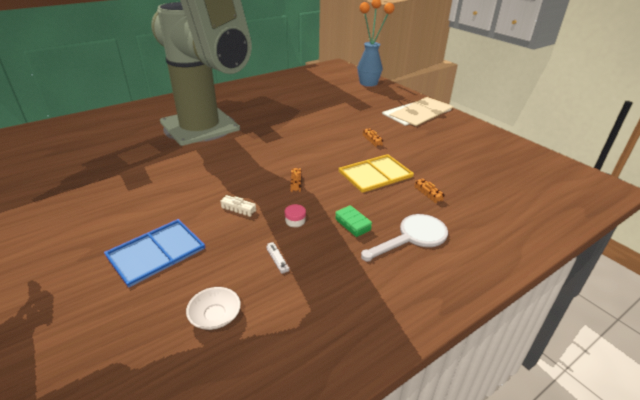

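The top view shows yellow tray (219,242), blue tray (472,234), pill box (297,179), pot (342,211), clipper (380,174), cream clip (385,257), and three tortoise clips at (197,182), (308,272) and (164,315). In both trays the wide bay is on the image's right side.

```bash
python3 - <<'E'
from h import *
f=dict(np.load("top0.npz")); P=cloud(f); im=f["frame"]
print("table z",np.median(P[280:300,200:260,2]))
def rep(n,box,zmin,zmax=.1):
    u0,v0,u1,v1=box; Q=P[v0:v1,u0:u1].reshape(-1,3); q=Q[(Q[:,2]>zmin)&(Q[:,2]<zmax)]
    (c,s,a)=cv2.minAreaRect((q[:,:2]*1000).astype(np.float32)); b=cv2.boxPoints((c,s,a)); 
    e=b[1]-b[0]; e2=b[2]-b[1]; L=e if np.hypot(*e)>np.hypot(*e2) else e2
    print(n,"c",np.round(c,1),"size",np.round(s,1),"long axis yaw deg",round(np.degrees(np.arctan2(L[1],L[0]))%180,1),"z",np.round(q[:,2].max(),3),len(q),"r",round(np.hypot(*c)))
rep("pill",(280,155,315,205),.012)
rep("pot",(325,195,360,228),.012)
rep("clipper",(368,150,392,198),.007)
rep("clipA",(185,158,210,205),.01)
rep("clipB",(290,248,328,298),.01)
rep("clipC",(150,285,180,340),.01)
rep("cream",(365,232,405,280),.01)
rep("yel",(172,208,265,276),.0065)
rep("blu",(425,195,522,272),.0065)
rep("dish",(420,118,470,165),.01)
rep("mirror",(220,118,320,165),.006)
def px(u,v):
    d=att(f)@np.array([(u-f["cx"])/f["fx"],(v-f["cy"])/f["fy"],1]); o=f["origin"]; return np.round((o+d*(0.01-o[2])/d[2])*1000)
print("yel div",px(214,243),"blu div",px(467,236))
E
```

```text
table z 0.0011513309128256544
pill c [657.6  90.6] size [76.7 44.8] long axis yaw deg 0.5 z 0.029 632 r 664
pot c [573.6  -6.9] size [44.3 44.1] long axis yaw deg 21.2 z 0.035 334 r 574
clipper c [ 658.3 -102.4] size [15.6 76.4] long axis yaw deg 172.1 z 0.018 209 r 666
clipA c [666.8 322.3] size [25.1 79.4] long axis yaw deg 174.2 z 0.032 396 r 741
clipB c [445.5  76.7] size [24.3 80.6] long axis yaw deg 146.4 z 0.032 410 r 452
clipC c [376.2 392.3] size [24.8 79.1] long axis yaw deg 168.1 z 0.032 491 r 544
cream c [464.1 -92.1] size [78.3 24.4] long axis yaw deg 30.7 z 0.032 413 r 473
yel c [532.8 274.1] size [160.8 128.2] long axis yaw deg 83.7 z 0.016 1118 r 599
blu c [ 501.8 -295.5] size [112.  162.1] long axis yaw deg 97.7 z 0.015 876 r 582
dish c [ 716.3 -261.4] size [86.6 86.5] long axis yaw deg 71.9 z 0.026 775 r 762
mirror c [743.8 152.1] size [209.2  98.5] long axis yaw deg 72.3 z 0.028 1704 r 759
yel div [524. 285.  10.] blu div [ 497. -283.   10.]
```

```bash
cat >> h.py <<'E'
def plan(x,y,z,axis_deg,q=None,show=True):
    """move (mm) to TCP x,y,z with jaw line along axis_deg (world, mod 180)"""
    s=bot.read_state(); M=R.from_rotvec(s["eef_rot"]).as_matrix(); p=s["tool_pos"]*1000
    d=M.T@(np.array([x,y,z])-p)
    cur=np.degrees(np.arctan2(M[1,1],M[0,1])); q1,q6=s["joint_pos"][[0,5]]
    print("t %.2f p %s jaw %.1f tilt-x %s q1 %.2f q6 %.2f open %.1f F %s"%(s["clock"],np.round(p,1),cur,np.round(M[:,0],3),q1,q6,s["opening"]*1000,np.round(s["contact_force"],1)))
    for k in(-180,0,180):
        dy=(axis_deg-cur+90)%180-90+k   # yaw change; turn about tool x(down) = -dy
        dq1=np.arctan2(y,x)-q1
        e=[q6+g*np.radians(dy)-g*dq1 for g in(-1,1)]
        print("  shift",np.round(d,1),"turn %.3f rad"%-np.radians(dy),"q6 if -:%.2f"%e[0],"if +:%.2f"%e[1])
E
python3 - <<'E'
from h import *
f=dict(np.load("top0.npz")); P=cloud(f); H=cv2.cvtColor(f["frame"],cv2.COLOR_BGR2HSV)
for n,lo,hi,b in(("yel",(22,120,100),(38,255,255),(172,205,265,276)),("blu",(100,90,60),(125,255,255),(425,195,522,272))):
    m=cv2.inRange(H,lo,hi); k=np.zeros_like(m); k[b[1]:b[3],b[0]:b[2]]=255; m&=k
    v,u=np.nonzero(m); o=f["origin"]; d=np.stack([(u-f["cx"])/f["fx"],(v-f["cy"])/f["fy"],np.ones(len(u))],1)@att(f).T
    q=(o+d*((.008-o[2])/d[:,2])[:,None])[:,:2]*1000
    print(n,cv2.minAreaRect(q.astype(np.float32)),np.median(P[v,u,2]))
plan(657.6,90.6,150,90.5)
E
```

```text
yel ((525.0421142578125, 275.3863220214844), (163.6631317138672, 115.75302124023438), 83.92595672607422) 0.005459486616759657
blu ((501.87933349609375, -295.4622802734375), (113.53995513916016, 162.9501190185547), 7.489722728729248) 0.004939666629534822
t 0.10 p [ 198.6 -538.9  247.2] jaw -69.8 tilt-x [-0.     0.002 -1.   ] q1 -1.37 q6 -0.15 open 85.4 F [ 0.2 -0.  -0.6]
  shift [  98.3 -431.9 -648.3] turn 3.486 rad q6 if -:4.84 if +:-5.14
  shift [  98.3 -431.9 -648.3] turn 0.344 rad q6 if -:1.70 if +:-2.00
  shift [  98.3 -431.9 -648.3] turn -2.797 rad q6 if -:-1.44 if +:1.14
```

{"op": "arm_command", "data": {"targets": [[1,6,-27,-41,0],[1,12,-55,-82,0],[1,18,-82,-123,0],[1,25,-110,-165,0],[1,31,-137,-206,0]]}}

```text
clock: 0.6
tool_pos: [0.3447, -0.3375, 0.2159]
eef_rot: [2.031, 0.364, -2.031]
contact_force: [0.9, -0.2, -0.3]
opening: 0.0854
```

{"op": "arm_command", "data": {"targets": [[1,6,-27,-41,0],[1,12,-55,-82,0],[1,18,-82,-123,0],[1,25,-110,-165,0],[1,31,-137,-206,0]]}}

```text
clock: 1.1
tool_pos: [0.4906, -0.1368, 0.1849]
eef_rot: [2.03, 0.364, -2.032]
contact_force: [1.4, -0.5, -0.7]
opening: 0.0857
```

{"op": "arm_command", "data": {"targets": [[1,6,-27,-41,0],[1,12,-55,-82,0],[1,18,-82,-123,0],[1,25,-110,-165,0],[1,31,-137,-206,0]]}}

```text
clock: 1.6
tool_pos: [0.6363, 0.0638, 0.1535]
eef_rot: [2.029, 0.365, -2.033]
contact_force: [0.9, -0.5, 0.7]
opening: 0.0855
```

```bash
python3 - <<'E'
from h import *
plan(657.6,90.6,130,90.5)
E
```

```text
t 1.60 p [636.3  63.8 153.5] jaw -69.8 tilt-x [-0.002  0.003 -1.   ] q1 -0.04 q6 1.18 open 85.5 F [ 0.9 -0.5  0.7]
  shift [ 23.5 -17.7 -29.3] turn 3.485 rad q6 if -:4.84 if +:-2.48
  shift [ 23.5 -17.7 -29.3] turn 0.344 rad q6 if -:1.70 if +:0.66
  shift [ 23.5 -17.7 -29.3] turn -2.798 rad q6 if -:-1.44 if +:3.81
```

{"op": "arm_command", "data": {"targets": [[1,23,-18,-29,0.13],[1,23,-18,-29,0.26],[1,23,-18,-29,0.344]]}}

```text
clock: 1.9
tool_pos: [0.6561, 0.0924, 0.1274]
eef_rot: [2.211, 0.01, -2.227]
contact_force: [-0.5, -0.6, -0.2]
opening: 0.0856
```

```bash
cat >> h.py <<'E'
def wcloud(f):
    z=f["z_map"]; v,u=np.mgrid[:z.shape[0],:z.shape[1]]
    a=(u-f["cx"])/f["fx"]; b=(v-f["cy"])/f["fy"]; r=np.hypot(a,b)+1e-9; t=np.tan(np.minimum(r,1.45))/r
    return np.stack([a*t*z,b*t*z,z],-1)@att(f).T+np.array(f["origin"])
def rect(P,c,rad,zmin,zmax=.1,mask=None):
    q=P[(P[...,2]>zmin)&(P[...,2]<zmax)&(np.hypot(P[...,0]-c[0]/1e3,P[...,1]-c[1]/1e3)<rad/1e3)&(True if mask is None else mask)]
    k,s,a=cv2.minAreaRect((q[:,:2]*1000).astype(np.float32)); b=cv2.boxPoints((k,s,a)); e=max((b[1]-b[0],b[2]-b[1]),key=np.linalg.norm)
    print("rect c",np.round(k,1),"size",np.round(s,1),"yaw %.1f"%(np.degrees(np.arctan2(e[1],e[0]))%180),"ztop %.4f"%np.percentile(q[:,2],98),"n",len(q))
E
python3 - <<'E'
from h import *
f=bot.grab_frame("wrist"); cv2.imwrite("pics/w1.png",f["frame"]); P=wcloud(f)
rect(P,(657,91),60,.010,.045)
plan(657.6,90.6,130,90.5)
E
```

```text
rect c [657.5  89.7] size [76.  44.8] yaw 0.3 ztop 0.0250 n 5225
t 1.95 p [656.4  91.8 128.3] jaw -89.7 tilt-x [-0.006  0.003 -1.   ] q1 0.01 q6 1.57 open 85.1 F [-0.5 -0.4  0.5]
  shift [-1.7  1.2 -1.2] turn 3.137 rad q6 if -:4.84 if +:-1.69
  shift [-1.7  1.2 -1.2] turn -0.004 rad q6 if -:1.70 if +:1.45
  shift [-1.7  1.2 -1.2] turn -3.146 rad q6 if -:-1.44 if +:4.59
```

View pics/w1.png

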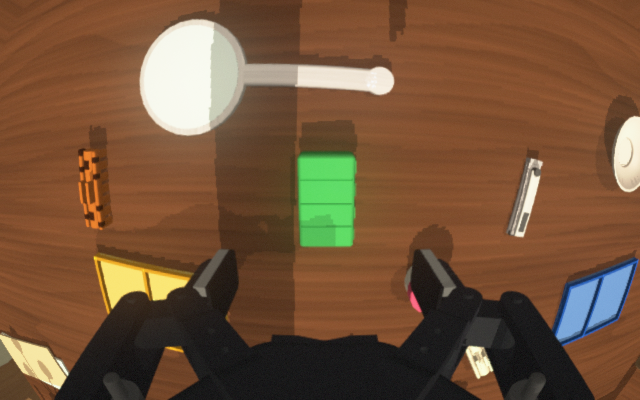

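The wrist view shows the pill box at (327,200), lying between the fingers, with clear space around it.

{"op": "arm_command", "data": {"targets": [[1,40,2,-1,0],[1,80,2,-1,0],[1,102,2,-1,0],[1,104,2,-1,0]]}}

```text
clock: 2.35
tool_pos: [0.6526, 0.0898, 0.0193]
eef_rot: [2.203, 0.009, -2.237]
contact_force: [-0.8, -0.3, 1.2]
opening: 0.0852
```

{"op": "arm_command", "data": {"targets": [[0,0,0,0,0],[0,0,0,0,0],[0,0,0,0,0],[0,0,0,0,0],[0,0,0,0,0]]}}

```text
clock: 2.85
tool_pos: [0.6544, 0.0898, 0.0217]
eef_rot: [2.207, 0.009, -2.233]
contact_force: [-0.0, 0.4, 4.9]
opening: 0.0424
```

```bash
python3 - <<'E'
from h import *
plan(657.6,90.6,24,90.5)
E
```

```text
t 2.85 p [654.4  89.8  21.7] jaw -89.7 tilt-x [-0.011  0.003 -1.   ] q1 0.00 q6 1.57 open 42.4 F [-0.   0.4  4.9]
  shift [-2.3 -0.8 -3.1] turn 3.138 rad q6 if -:4.84 if +:-1.70
  shift [-2.3 -0.8 -3.1] turn -0.003 rad q6 if -:1.70 if +:1.44
  shift [-2.3 -0.8 -3.1] turn -3.145 rad q6 if -:-1.44 if +:4.58
```

{"op": "arm_command", "data": {"targets": [[0,-20,0,0,0],[0,-60,0,0,0],[0,-100,0,0,0],[0,-110,0,0,0]]}}

```text
clock: 3.25
tool_pos: [0.6594, 0.0896, 0.1382]
eef_rot: [2.219, 0.009, -2.22]
contact_force: [1.8, -0.3, 0.6]
opening: 0.0425
```

```bash
python3 - <<'E'
from h import *
plan(506,-329,130,97.5)
E
```

```text
t 3.25 p [659.4  89.6 138.2] jaw -89.7 tilt-x [-0.     0.003 -1.   ] q1 0.00 q6 1.57 open 42.5 F [ 1.8 -0.3  0.6]
  shift [  7.2 417.7 155.8] turn 3.016 rad q6 if -:4.00 if +:-0.87
  shift [  7.2 417.7 155.8] turn -0.125 rad q6 if -:0.86 if +:2.27
  shift [  7.2 417.7 155.8] turn -3.267 rad q6 if -:-2.28 if +:5.42
```

{"op": "arm_command", "data": {"targets": [[0,0,41,15,0],[0,0,83,31,0],[0,0,125,46,0],[0,0,167,62,0],[0,0,209,78,0]]}}

```text
clock: 3.75
tool_pos: [0.5811, -0.121, 0.1368]
eef_rot: [2.218, 0.01, -2.222]
contact_force: [1.1, 0.6, -0.5]
opening: 0.0424
```

{"op": "arm_command", "data": {"targets": [[0,0,41,15,-0.03],[0,1,83,31,-0.06],[0,2,125,46,-0.09],[0,3,167,62,-0.125],[0,4,209,78,-0.125]]}}

```text
clock: 4.25
tool_pos: [0.5029, -0.3316, 0.1314]
eef_rot: [2.153, 0.147, -2.158]
contact_force: [1.1, 1.1, -1.1]
opening: 0.0428
```

{"op": "arm_command", "data": {"targets": [[0,0,0,0,0],[0,0,0,0,0]]}}

```text
clock: 4.45
tool_pos: [0.5017, -0.3321, 0.1303]
eef_rot: [2.154, 0.146, -2.162]
contact_force: [-0.0, 0.1, -0.6]
opening: 0.0425
```

```bash
python3 - <<'E'
from h import *
f=bot.grab_frame("wrist"); cv2.imwrite("pics/w2.png",f["frame"]); np.savez("w2.npz",**f); P=wcloud(f)
H=cv2.cvtColor(f["frame"],cv2.COLOR_BGR2HSV)
g=cv2.inRange(H,(45,80,50),(80,255,255))>0; b=cv2.inRange(H,(100,90,60),(125,255,255))>0
q=P[g]; print("green z pct",np.percentile(q[:,2],[2,50,98]), len(q))
rect(P,(506,-329),70,.05,.2,g)
rect(P,(502,-295),130,-.01,.03,b)
plan(506,-329,130,97.5)
E
```

```text
green z pct [0.12206421 0.13222893 0.14594308] 14830
rect c [ 506.3 -338.7] size [76.4 56.9] yaw 8.4 ztop 0.1445 n 14761
rect c [ 501.5 -295.2] size [112.7 166.5] yaw 97.7 ztop 0.0107 n 8221
t 4.50 p [ 502.3 -330.9  130.4] jaw -82.5 tilt-x [-0.004  0.006 -1.   ] q1 -0.73 q6 0.71 open 43.1 F [ 0.4  0.7 -0.6]
  shift [ 0.4 -1.4 -3.9] turn 3.141 rad q6 if -:4.00 if +:-2.58
  shift [ 0.4 -1.4 -3.9] turn -0.000 rad q6 if -:0.86 if +:0.56
  shift [ 0.4 -1.4 -3.9] turn -3.142 rad q6 if -:-2.28 if +:3.70
```

View pics/w2.png

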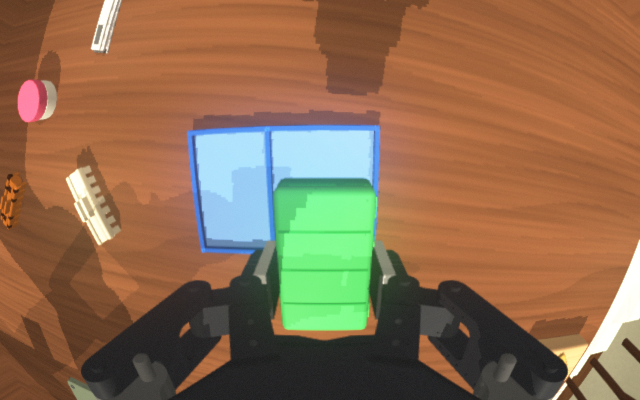

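The wrist view shows the pill box held at (325,255) over the blue tray. Its depth spread is odd, so I'll check it for tilt.

```bash
python3 - <<'E'
from h import *
f=dict(np.load("w2.npz")); P=wcloud(f)
for v in(200,230,255,280,310):
    print(v,[np.round(P[v,u]*1000).astype(int).tolist() for u in(290,325,360)])
print(f["origin"],att(f)[:,2])
f=bot.grab_frame("scene");cv2.imwrite("pics/s2.png",cv2.resize(f["frame"][130:330,40:360],None,fx=2.4,fy=2.4)); P=cloud(f);H=cv2.cvtColor(f["frame"],cv2.COLOR_BGR2HSV)
g=cv2.inRange(H,(45,80,50),(80,255,255))>0; q=P[g&(P[...,2]>.03)]; print("scene green z",np.percentile(q[:,2],[2,10,50,90,98]),len(q))
E
```

```text
200 [[536, -315, 134], [538, -329, 132], [540, -343, 133]]
230 [[523, -316, 133], [524, -331, 132], [526, -346, 132]]
255 [[510, -317, 132], [575, -325, 255], [514, -348, 132]]
280 [[498, -318, 133], [499, -334, 131], [502, -350, 132]]
310 [[479, -319, 132], [482, -336, 132], [485, -353, 133]]
[ 0.57498013 -0.32460169  0.25536441] [-0.28573492 -0.03113748 -0.9578027 ]
scene green z [0.03288301 0.04398609 0.11811743 0.1818385  0.22339171] 4114
```

View pics/s2.png

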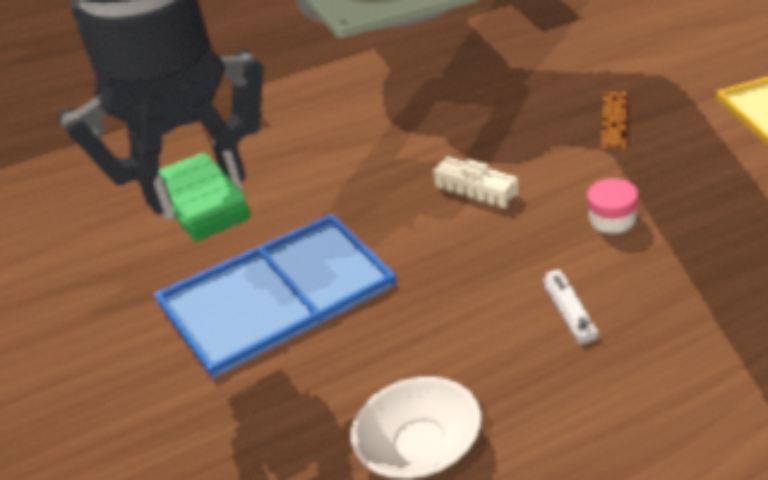

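The scene view shows the box level in the jaws at (205,195), and the tray's wide bay is clear. The box top is flat at z=132.5, so its underside is 22 mm below the TCP.

```bash
python3 - <<'E'
from h import *
f=dict(np.load("w2.npz")); P=wcloud(f); H=cv2.cvtColor(f["frame"],cv2.COLOR_BGR2HSV)
g=(cv2.inRange(H,(45,80,50),(80,255,255))>0); g=cv2.erode(g.astype(np.uint8),np.ones((3,3)))>0
rect(P,(506,-334),60,.130,.1345,g)
plan(506,-329,28,97.5)
E
```

```text
rect c [ 505.9 -332.8] size [75.1 43.9] yaw 6.7 ztop 0.1336 n 13095
t 4.55 p [ 502.8 -330.3  130.6] jaw -82.4 tilt-x [-0.004  0.006 -1.   ] q1 -0.73 q6 0.71 open 42.1 F [ 0.   1.2 -1.1]
  shift [102.6  -0.3  -3.7] turn 3.143 rad q6 if -:4.00 if +:-2.58
  shift [102.6  -0.3  -3.7] turn 0.001 rad q6 if -:0.86 if +:0.56
  shift [102.6  -0.3  -3.7] turn -3.140 rad q6 if -:-2.28 if +:3.70
```

{"op": "arm_command", "data": {"targets": [[0,35,-2,0,0],[0,70,-2,0,0],[0,88,-2,0,0],[0,95,-2,0,0],[0,98,-2,0,0]]}}

```text
clock: 5.05
tool_pos: [0.5024, -0.3261, 0.0318]
eef_rot: [2.151, 0.152, -2.16]
contact_force: [0.0, 0.7, 0.2]
opening: 0.0428
```

{"op": "arm_command", "data": {"targets": [[0,1,0,0,0],[0,1,0,0,0]]}}

```text
clock: 5.25
tool_pos: [0.5035, -0.3263, 0.0321]
eef_rot: [2.151, 0.152, -2.157]
contact_force: [-0.8, 0.5, -1.3]
opening: 0.043
```

{"op": "arm_command", "data": {"targets": [[0,2,0,0,0],[0,4,0,0,0],[0,5,0,0,0],[0,6,0,0,0],[0,6,0,0,0]]}}

```text
clock: 5.75
tool_pos: [0.5034, -0.3264, 0.0261]
eef_rot: [2.151, 0.151, -2.157]
contact_force: [0.1, 0.6, -0.1]
opening: 0.0426
```

{"op": "arm_command", "data": {"targets": [[0,0.5,0,0,0],[0,1,0,0,0],[0,1,0,0,0]]}}

```text
clock: 6.05
tool_pos: [0.5035, -0.3264, 0.0259]
eef_rot: [2.151, 0.151, -2.157]
contact_force: [-1.1, 2.0, 5.1]
opening: 0.0425
```

{"op": "arm_command", "data": {"targets": [[0.65,0,0,0,0],[0.65,0,0,0,0],[0.65,0,0,0,0]]}}

```text
clock: 6.35
tool_pos: [0.5035, -0.3264, 0.0257]
eef_rot: [2.151, 0.151, -2.157]
contact_force: [-0.2, -1.0, -0.2]
opening: 0.0555
```

{"op": "arm_command", "data": {"targets": [[0.65,-10,0,0,0],[0.65,-40,0,0,0],[0.65,-80,0,0,0],[0.65,-105,0,0,0],[0.65,-105,0,0,0]]}}

```text
clock: 6.85
tool_pos: [0.5069, -0.3296, 0.1368]
eef_rot: [2.156, 0.142, -2.145]
contact_force: [1.0, -0.7, 0.6]
opening: 0.0558
```

```bash
python3 - <<'E'
from h import *
f=bot.grab_frame("wrist"); P=wcloud(f); H=cv2.cvtColor(f["frame"],cv2.COLOR_BGR2HSV); cv2.imwrite("pics/w3.png",f["frame"])
g=(cv2.inRange(H,(45,80,50),(80,255,255))>0)
rect(P,(506,-330),60,.02,.04,g)
plan(445.5,76.7,130,56.4)
E
```

```text
rect c [ 507.9 -327.6] size [75.5 44.6] yaw 7.6 ztop 0.0289 n 4923
t 6.90 p [ 505.5 -328.5  134.2] jaw -82.3 tilt-x [ 0.002  0.001 -1.   ] q1 -0.72 q6 0.71 open 55.4 F [-0.2 -0.3  1.2]
  shift [   4.4 -409.5    5. ] turn 3.863 rad q6 if -:5.47 if +:-4.04
  shift [   4.4 -409.5    5. ] turn 0.721 rad q6 if -:2.33 if +:-0.90
  shift [   4.4 -409.5    5. ] turn -2.420 rad q6 if -:-0.81 if +:2.24
```

{"op": "arm_command", "data": {"targets": [[0.8,0,-45,0,0],[0.8,0,-90,1,0],[0.8,0,-135,1,0],[0.8,0,-180,2,0],[0.8,0,-225,2,0]]}}

```text
clock: 7.4
tool_pos: [0.4714, -0.1037, 0.1329]
eef_rot: [2.152, 0.147, -2.154]
contact_force: [0.6, 0.2, 1.1]
opening: 0.0684
```

{"op": "arm_command", "data": {"targets": [[0.8,0,-45,0,0.14],[0.8,0,-90,1,0.28],[0.8,0,-135,1,0.42],[0.8,0,-185,2,0.56],[0.8,0,-185,2,0.7]]}}

```text
clock: 7.9
tool_pos: [0.4422, 0.0825, 0.1319]
eef_rot: [-1.908, 0.533, 1.918]
contact_force: [0.8, -0.8, 0.6]
opening: 0.0684
```

{"op": "arm_command", "data": {"targets": [[0.8,0,0,0,0.02],[0.8,0,0,0,0.02]]}}

```text
clock: 8.1
tool_pos: [0.441, 0.0827, 0.1308]
eef_rot: [-1.895, 0.548, 1.911]
contact_force: [-0.1, 0.0, 0.4]
opening: 0.0683
```

```bash
python3 - <<'E'
from h import *
f=bot.grab_frame("wrist"); P=wcloud(f); cv2.imwrite("pics/w4.png",f["frame"]); H=cv2.cvtColor(f["frame"],cv2.COLOR_BGR2HSV)
rect(P,(445.5,76.7),55,.008,.04)
plan(445.5,76.7,26,56.4)
E
```

```text
rect c [445.6  75.8] size [24.5 80.7] yaw 146.5 ztop 0.0281 n 2885
t 8.15 p [441.6  82.1 131.1] jaw -122.2 tilt-x [-0.006  0.003 -1.   ] q1 -0.01 q6 2.12 open 68.1 F [-0.3  0.  -0.7]
  shift [105.1   2.4  -6.9] turn 3.165 rad q6 if -:5.47 if +:-1.23
  shift [105.1   2.4  -6.9] turn 0.024 rad q6 if -:2.33 if +:1.92
  shift [105.1   2.4  -6.9] turn -3.118 rad q6 if -:-0.82 if +:5.06
```

View pics/w4.png

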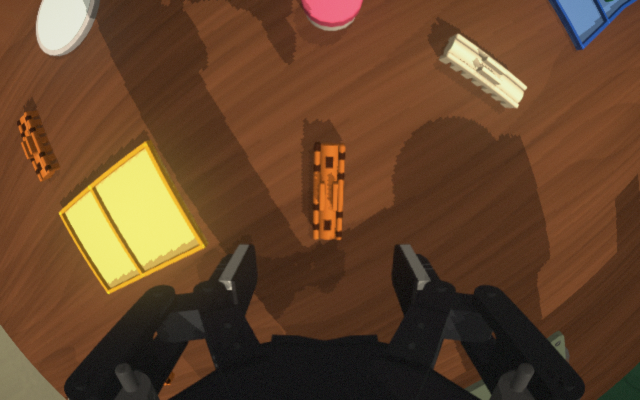

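Wrist view: the tortoise clip is at (329,192), upright and aligned with the jaws. Nothing else is within reach of the fingers.

{"op": "arm_command", "data": {"targets": [[0.8,40,3,-7,0.024],[0.8,75,3,-7,0.024],[0.8,98,3,-7,0.024],[0.8,107,3,-7,0.024],[0.8,109,3,-7,0.024]]}}

```text
clock: 8.65
tool_pos: [0.4445, 0.0751, 0.021]
eef_rot: [-1.878, 0.571, 1.896]
contact_force: [0.6, 0.2, 0.4]
opening: 0.0684
```

```bash
python3 - <<'E'
from h import *
plan(445.6,76.2,22,56.4)
E
```

```text
t 8.65 p [444.5  75.1  21. ] jaw -123.7 tilt-x [-0.009  0.003 -1.   ] q1 -0.03 q6 2.13 open 68.4 F [0.6 0.2 0.4]
  shift [-1.  -1.5 -0.3] turn 3.141 rad q6 if -:5.47 if +:-1.21
  shift [-1.  -1.5 -0.3] turn -0.001 rad q6 if -:2.32 if +:1.93
  shift [-1.  -1.5 -0.3] turn -3.143 rad q6 if -:-0.82 if +:5.08
```

{"op": "arm_command", "data": {"targets": [[0,-1,-1,0,0],[0,-1,-1,0,0],[0,-1,-1,0,0],[0,-1,-1,0,0],[0,-1,-1,0,0]]}}

```text
clock: 9.15
tool_pos: [0.4467, 0.076, 0.0235]
eef_rot: [-1.881, 0.57, 1.893]
contact_force: [-0.1, -0.5, 6.8]
opening: 0.0224
```

{"op": "arm_command", "data": {"targets": [[0,0,0,0,0],[0,-10,0,0,0],[0,-40,0,0,0],[0,-80,0,0,0],[0,-108,0,0,0]]}}

```text
clock: 9.65
tool_pos: [0.4478, 0.0758, 0.1341]
eef_rot: [-1.883, 0.569, 1.891]
contact_force: [1.3, 0.5, -0.8]
opening: 0.0223
```

```bash
python3 - <<'E'
from h import *
plan(496,-252,130,97.5)
E
```

```text
t 9.65 p [447.8  75.8 134.1] jaw -123.6 tilt-x [-0.003  0.003 -1.   ] q1 -0.03 q6 2.13 open 22.3 F [ 1.3  0.5 -0.8]
  shift [   3.1  246.2 -221.6] turn 2.424 rad q6 if -:4.11 if +:0.15
  shift [   3.1  246.2 -221.6] turn -0.718 rad q6 if -:0.97 if +:3.29
  shift [   3.1  246.2 -221.6] turn -3.859 rad q6 if -:-2.17 if +:6.44
```

{"op": "arm_command", "data": {"targets": [[0,0,33,-30,0],[0,0,67,-60,0],[0,0,100,-90,0],[0,0,134,-120,0],[0,0,167,-150,0]]}}

```text
clock: 10.15
tool_pos: [0.4801, -0.148, 0.1341]
eef_rot: [-1.884, 0.568, 1.891]
contact_force: [1.4, 0.0, -0.9]
opening: 0.0229
```

{"op": "arm_command", "data": {"targets": [[0,0,30,-27,-0.14],[0,0,60,-54,-0.28],[0,0,79,-71,-0.42],[0,0,79,-71,-0.56],[0,0,79,-71,-0.7]]}}

```text
clock: 10.65
tool_pos: [0.4952, -0.2542, 0.1341]
eef_rot: [2.159, 0.13, -2.165]
contact_force: [-0.4, -0.6, -0.4]
opening: 0.0223
```

{"op": "arm_command", "data": {"targets": [[0,0,0,0,-0.018],[0,0,0,0,-0.018]]}}

```text
clock: 10.85
tool_pos: [0.4951, -0.2541, 0.1344]
eef_rot: [2.151, 0.147, -2.157]
contact_force: [-0.0, 0.0, -1.1]
opening: 0.0225
```

```bash
python3 - <<'E'
from h import *
f=bot.grab_frame("wrist"); P=wcloud(f); cv2.imwrite("pics/w5.png",f["frame"]); H=cv2.cvtColor(f["frame"],cv2.COLOR_BGR2HSV)
o=(cv2.inRange(H,(3,120,40),(22,255,255))>0)&(P[...,2]>.08)
q=P[o&(np.hypot(P[...,0]-.496,P[...,1]+.252)<.06)]; print(np.percentile(q[:,2],[5,50,95]))
rect(P,(496,-252),60,.115,.16,o)
b=cv2.inRange(H,(100,90,60),(125,255,255))>0
rect(P,(502,-295),130,-.01,.03,b)
plan(496,-252,28,97.5)
E
```

```text
[0.12796391 0.13030654 0.15966727]
rect c [ 492.2 -256.7] size [70.8 64.3] yaw 44.8 ztop 0.1398 n 6190
rect c [ 499.5 -298.8] size [117.6 166.3] yaw 97.7 ztop 0.0109 n 4802
t 10.90 p [ 495.2 -254.   134.4] jaw -82.4 tilt-x [-0.003  0.003 -1.   ] q1 -0.63 q6 0.81 open 21.9 F [-1.1 -0.1 -0.6]
  shift [106.4  -1.5  -1.4] turn 3.144 rad q6 if -:4.11 if +:-2.50
  shift [106.4  -1.5  -1.4] turn 0.002 rad q6 if -:0.97 if +:0.65
  shift [106.4  -1.5  -1.4] turn -3.139 rad q6 if -:-2.17 if +:3.79
```

View pics/w5.png

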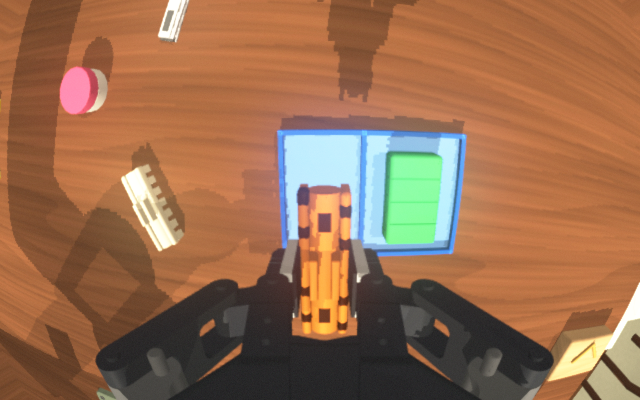

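The clip is held straight at (325,255) over the narrow bay, and the pill box is sitting inside the wide bay at (413,197).

{"op": "arm_command", "data": {"targets": [[0,35,-1,-1,0],[0,70,-2,-1,0],[0,88,-2,-1,0],[0,98,-2,-1,0],[0,102,-2,-1,0]]}}

```text
clock: 11.4
tool_pos: [0.4952, -0.251, 0.0315]
eef_rot: [2.15, 0.147, -2.159]
contact_force: [0.1, -0.7, 0.1]
opening: 0.0219
```

{"op": "arm_command", "data": {"targets": [[0,0,0,0,0],[0,0,0,0,0]]}}

```text
clock: 11.6
tool_pos: [0.4961, -0.2516, 0.0327]
eef_rot: [2.152, 0.145, -2.156]
contact_force: [0.9, -0.3, -0.3]
opening: 0.0223
```

```bash
python3 - <<'E'
from h import *
plan(496.2,-251.9,28,97.5)
E
```

```text
t 11.60 p [ 496.1 -251.6   32.7] jaw -82.4 tilt-x [-0.002  0.002 -1.   ] q1 -0.63 q6 0.81 open 22.3 F [ 0.9 -0.3 -0.3]
  shift [ 4.7  0.3 -0.1] turn 3.143 rad q6 if -:4.11 if +:-2.49
  shift [ 4.7  0.3 -0.1] turn 0.002 rad q6 if -:0.97 if +:0.66
  shift [ 4.7  0.3 -0.1] turn -3.140 rad q6 if -:-2.17 if +:3.80
```

{"op": "arm_command", "data": {"targets": [[0,1.5,0,0,0],[0,3,0,0,0],[0,4,0,0,0],[0,5,0,0,0],[0,5,0,0,0]]}}

```text
clock: 12.1
tool_pos: [0.4961, -0.2516, 0.0277]
eef_rot: [2.152, 0.145, -2.156]
contact_force: [0.2, 0.1, -0.4]
opening: 0.0225
```

{"op": "arm_command", "data": {"targets": [[0,0.5,0,0,0],[0,0.5,0,0,0]]}}

```text
clock: 12.3
tool_pos: [0.4962, -0.2516, 0.0276]
eef_rot: [2.152, 0.145, -2.156]
contact_force: [-2.1, 0.9, 3.5]
opening: 0.0223
```

{"op": "arm_command", "data": {"targets": [[0.38,0,0,0,0],[0.38,0,0,0,0],[0.38,0,0,0,0]]}}

```text
clock: 12.6
tool_pos: [0.4961, -0.2516, 0.0274]
eef_rot: [2.152, 0.145, -2.156]
contact_force: [0.6, 0.5, -0.3]
opening: 0.0327
```

{"op": "arm_command", "data": {"targets": [[0.38,-8,0,0,0],[0.38,-25,0,0,0],[0.5,-60,0,0,0],[0.7,-105,0,0,0],[0.7,-105,0,0,0]]}}

```text
clock: 13.1
tool_pos: [0.5009, -0.255, 0.1401]
eef_rot: [2.159, 0.135, -2.139]
contact_force: [0.8, -0.5, 0.6]
opening: 0.0599
```

```bash
python3 - <<'E'
from h import *
f=bot.grab_frame("wrist"); P=wcloud(f); H=cv2.cvtColor(f["frame"],cv2.COLOR_BGR2HSV); cv2.imwrite("pics/w6.png",f["frame"])
o=(cv2.inRange(H,(3,120,40),(22,255,255))>0)
rect(P,(496,-252),60,.015,.045,o)
plan(573.6,-6.9,130,83.9); plan(573.6,-6.9,130,-6.1)
E
```

```text
rect c [ 495.3 -253. ] size [78.4 22.9] yaw 7.7 ztop 0.0322 n 2110
t 13.15 p [ 499.2 -253.8  137.2] jaw -82.4 tilt-x [ 0.006 -0.003 -1.   ] q1 -0.63 q6 0.81 open 60.0 F [ 0.1  0.6 -0.4]
  shift [   6.7 -235.  -106.3] turn 3.381 rad q6 if -:4.81 if +:-3.18
  shift [   6.7 -235.  -106.3] turn 0.239 rad q6 if -:1.67 if +:-0.04
  shift [   6.7 -235.  -106.3] turn -2.903 rad q6 if -:-1.48 if +:3.10
t 13.15 p [ 499.2 -253.8  137.2] jaw -82.4 tilt-x [ 0.006 -0.003 -1.   ] q1 -0.63 q6 0.81 open 60.0 F [ 0.1  0.6 -0.4]
  shift [   6.7 -235.  -106.3] turn 1.810 rad q6 if -:3.24 if +:-1.61
  shift [   6.7 -235.  -106.3] turn -1.332 rad q6 if -:0.09 if +:1.53
  shift [   6.7 -235.  -106.3] turn -4.473 rad q6 if -:-3.05 if +:4.67
```

{"op": "arm_command", "data": {"targets": [[1,1,-43,-19,0],[1,2,-86,-39,0],[1,3,-128,-58,0],[1,4,-171,-77,0],[1,5,-214,-97,0]]}}

```text
clock: 13.65
tool_pos: [0.5663, -0.027, 0.1305]
eef_rot: [2.155, 0.139, -2.148]
contact_force: [0.1, -0.4, 0.9]
opening: 0.0859
```

{"op": "arm_command", "data": {"targets": [[1,0,-21,-9,0.12],[1,0,-21,-9,0.239],[1,0,-21,-9,0.239],[1,0,-21,-9,0.239]]}}

```text
clock: 14.05
tool_pos: [0.5717, -0.0051, 0.1295]
eef_rot: [-2.171, 0.117, 2.167]
contact_force: [-0.5, -0.3, -0.2]
opening: 0.0853
```

```bash
python3 - <<'E'
from h import *
f=bot.grab_frame("wrist"); P=wcloud(f); cv2.imwrite("pics/w7.png",f["frame"])
rect(P,(573.6,-6.9),40,.024,.05)
plan(573.6,-6.9,28,83.9)
E
```

```text
rect c [574.7  -7.5] size [44.8 44.4] yaw 83.1 ztop 0.0310 n 2638
t 14.10 p [571.8  -5.5 129.8] jaw -96.1 tilt-x [ 0.002 -0.003 -1.   ] q1 -0.16 q6 1.52 open 85.3 F [ 0.2 -0.1 -0.1]
  shift [101.8   0.9  -1.7] turn 3.142 rad q6 if -:4.81 if +:-1.77
  shift [101.8   0.9  -1.7] turn 0.001 rad q6 if -:1.67 if +:1.37
  shift [101.8   0.9  -1.7] turn -3.141 rad q6 if -:-1.48 if +:4.51
```

View pics/w7.png

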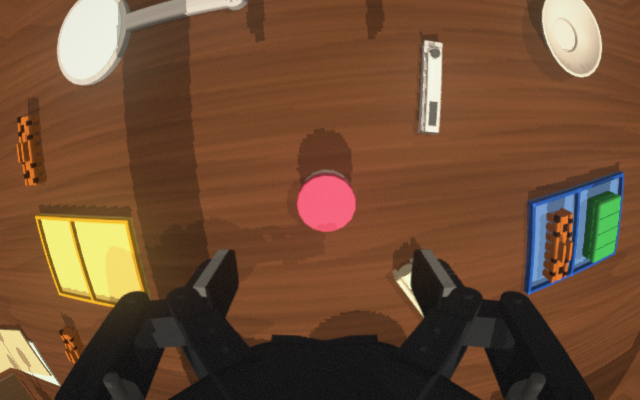

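Pot lid at (327,203), centred between the jaws. In the blue tray, both the clip and the pill box lie inside their bays.

{"op": "arm_command", "data": {"targets": [[1,38,1,-2,0],[1,72,1,-2,0],[1,92,1,-2,0],[1,100,1,-2,0],[1,102,1,-2,0]]}}

```text
clock: 14.6
tool_pos: [0.5731, -0.0075, 0.0267]
eef_rot: [-2.168, 0.118, 2.168]
contact_force: [-0.2, -0.3, 0.1]
opening: 0.0855
```

{"op": "arm_command", "data": {"targets": [[0,0,0,0,0],[0,0,0,0,0],[0,0,0,0,0],[0,0,0,0,0],[0,0,0,0,0]]}}

```text
clock: 15.1
tool_pos: [0.5748, -0.0079, 0.0286]
eef_rot: [-2.172, 0.118, 2.165]
contact_force: [-0.5, 0.0, 6.6]
opening: 0.044
```

{"op": "arm_command", "data": {"targets": [[0,0,0,0,0],[0,-10,0,0,0],[0,-40,0,0,0],[0,-80,0,0,0],[0,-105,0,0,0]]}}

```text
clock: 15.6
tool_pos: [0.5754, -0.0075, 0.1366]
eef_rot: [-2.176, 0.119, 2.162]
contact_force: [0.7, -0.4, 0.1]
opening: 0.0436
```

```bash
python3 - <<'E'
from h import *
c=np.array([525.0,275.4]);a=np.radians(-6.1); M=np.array([[np.cos(a),-np.sin(a)],[np.sin(a),np.cos(a)]])
w=c+M@[0,-34]; n=c+M@[0,44]; print(w,n)
plan(*w,132,83.9)
E
```

```text
[521.38702157 241.5925099 ] [529.67561914 319.15086954]
t 15.60 p [575.4  -7.5 136.6] jaw -96.1 tilt-x [ 0.006 -0.004 -1.   ] q1 -0.16 q6 1.52 open 43.6 F [ 0.7 -0.4  0.1]
  shift [   3.3 -242.1   80. ] turn 3.142 rad q6 if -:5.25 if +:-2.22
  shift [   3.3 -242.1   80. ] turn 0.001 rad q6 if -:2.11 if +:0.92
  shift [   3.3 -242.1   80. ] turn -3.141 rad q6 if -:-1.03 if +:4.06
```

{"op": "arm_command", "data": {"targets": [[0,0,-45,15,0],[0,1,-90,30,0],[0,2,-135,45,0],[0,2,-180,60,0],[0,3,-220,73,0]]}}

```text
clock: 16.1
tool_pos: [0.5249, 0.221, 0.133]
eef_rot: [-2.176, 0.118, 2.162]
contact_force: [-0.6, -0.7, -0.2]
opening: 0.0441
```

{"op": "arm_command", "data": {"targets": [[0,0,-22,7,0],[0,0,-22,7,0],[0,0,-22,7,0]]}}

```text
clock: 16.4
tool_pos: [0.5199, 0.2439, 0.133]
eef_rot: [-2.177, 0.116, 2.163]
contact_force: [0.2, -1.0, -1.5]
opening: 0.0439
```

```bash
python3 - <<'E'
from h import *
f=bot.grab_frame("wrist"); P=wcloud(f); cv2.imwrite("pics/w8.png",f["frame"]); H=cv2.cvtColor(f["frame"],cv2.COLOR_BGR2HSV)
pk=(cv2.inRange(H,(160,80,80),(180,255,255))>0)
rect(P,(521,241),45,.125,.145,pk)
y=(cv2.inRange(H,(22,120,100),(38,255,255))>0)
rect(P,(525,275),130,.002,.03,y)
plan(521.4,241.6,32,83.9)
E
```

```text
rect c [519.4 242.9] size [44.2 45.2] yaw 172.6 ztop 0.1351 n 6171
rect c [525.4 275.6] size [155.8 111.5] yaw 83.9 ztop 0.0100 n 16181
t 16.45 p [520.2 243.1 133. ] jaw -96.0 tilt-x [ 0.006 -0.004 -1.   ] q1 0.29 q6 1.97 open 44.1 F [-0.4  0.3 -0.1]
  shift [101.    1.   -0.7] turn 3.143 rad q6 if -:5.26 if +:-1.32
  shift [101.    1.   -0.7] turn 0.002 rad q6 if -:2.11 if +:1.82
  shift [101.    1.   -0.7] turn -3.140 rad q6 if -:-1.03 if +:4.96
```

View pics/w8.png

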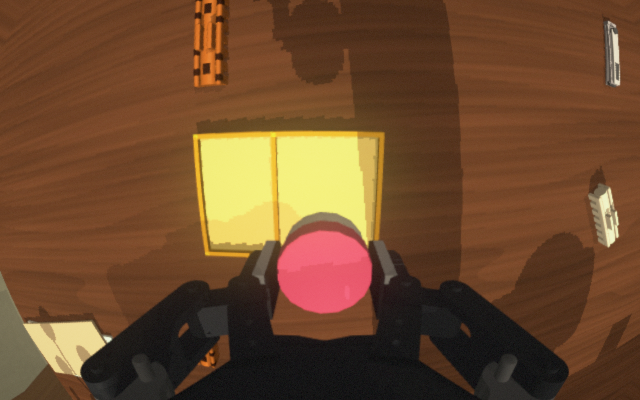

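The pot is held level at (325,270) over the yellow tray's wide bay, with no tilt visible.

{"op": "arm_command", "data": {"targets": [[0,35,1,-1,0],[0,68,1,-1,0],[0,86,1,-1,0],[0,93,1,-1,0],[0,96,1,-1,0]]}}

```text
clock: 16.95
tool_pos: [0.5217, 0.2403, 0.0363]
eef_rot: [-2.175, 0.121, 2.163]
contact_force: [-0.1, 0.9, -0.8]
opening: 0.0435
```

{"op": "arm_command", "data": {"targets": [[0,0,0,0,0],[0,0,0,0,0]]}}

```text
clock: 17.15
tool_pos: [0.523, 0.2402, 0.0377]
eef_rot: [-2.176, 0.121, 2.159]
contact_force: [0.3, -0.4, -0.5]
opening: 0.0441
```

{"op": "arm_command", "data": {"targets": [[0,1.5,0,0,0],[0,3,0,0,0],[0,4,0,0,0],[0,5,0,0,0],[0,5,0,0,0]]}}

```text
clock: 17.65
tool_pos: [0.5232, 0.2403, 0.0327]
eef_rot: [-2.177, 0.12, 2.159]
contact_force: [-0.3, 0.0, -0.2]
opening: 0.0435
```

{"op": "arm_command", "data": {"targets": [[0,0.5,0,0,0],[0,0.5,0,0,0]]}}

```text
clock: 17.85
tool_pos: [0.5233, 0.2403, 0.0327]
eef_rot: [-2.177, 0.12, 2.159]
contact_force: [-1.4, -1.3, 3.4]
opening: 0.0437
```

{"op": "arm_command", "data": {"targets": [[0.66,0,0,0,0],[0.66,0,0,0,0],[0.66,0,0,0,0]]}}

```text
clock: 18.15
tool_pos: [0.5232, 0.2403, 0.0325]
eef_rot: [-2.177, 0.12, 2.159]
contact_force: [-0.5, -0.5, 0.9]
opening: 0.056
```

{"op": "arm_command", "data": {"targets": [[0.66,-10,0,0,0],[0.66,-40,0,0,0],[0.66,-75,0,0,0],[0.66,-95,0,0,0],[0.66,-95,0,0,0]]}}

```text
clock: 18.65
tool_pos: [0.5256, 0.2417, 0.1323]
eef_rot: [-2.185, 0.117, 2.149]
contact_force: [-0.1, 0.2, 0.6]
opening: 0.0561
```

```bash
python3 - <<'E'
from h import *
f=bot.grab_frame("wrist"); P=wcloud(f); cv2.imwrite("pics/w9.png",f["frame"]); H=cv2.cvtColor(f["frame"],cv2.COLOR_BGR2HSV)
pk=(cv2.inRange(H,(160,80,80),(180,255,255))>0)
rect(P,(521,241),45,.015,.05,pk)
plan(658.3,-102.4,130,82.1)
E
```

```text
rect c [523.6 238.5] size [42.2 42.2] yaw 129.4 ztop 0.0350 n 2190
t 18.70 p [524.  241.2 130. ] jaw -96.1 tilt-x [ 0.013 -0.003 -1.   ] q1 0.28 q6 1.97 open 56.6 F [ 0.1 -0.  -0.2]
  shift [   2.6  327.3 -170.2] turn 3.172 rad q6 if -:4.70 if +:-0.77
  shift [   2.6  327.3 -170.2] turn 0.031 rad q6 if -:1.56 if +:2.37
  shift [   2.6  327.3 -170.2] turn -3.111 rad q6 if -:-1.58 if +:5.52
```

{"op": "arm_command", "data": {"targets": [[0.66,0,41,-21,0],[0.66,0,82,-43,0],[0.66,0,123,-64,0],[0.66,0,164,-86,0],[0.66,0,205,-107,0]]}}

```text
clock: 19.2
tool_pos: [0.6076, 0.0244, 0.1297]
eef_rot: [-2.178, 0.118, 2.157]
contact_force: [0.1, 0.1, 0.1]
opening: 0.0565
```

{"op": "arm_command", "data": {"targets": [[0.66,0,41,-21,0],[0.66,0,82,-42,0.03],[0.66,0,122,-63,0.03],[0.66,0,122,-63,0.03],[0.66,0,122,-63,0.03]]}}

```text
clock: 19.7
tool_pos: [0.6562, -0.1047, 0.1284]
eef_rot: [-2.156, 0.151, 2.143]
contact_force: [0.2, 0.9, 0.1]
opening: 0.0564
```

```bash
python3 - <<'E'
from h import *
f=bot.grab_frame("wrist"); P=wcloud(f); cv2.imwrite("pics/w10.png",f["frame"])
rect(P,(658.3,-102.4),55,.006,.03)
plan(658.3,-102.4,20,82.1)
E
```

```text
rect c [ 658.  -103.6] size [16.4 77.4] yaw 172.0 ztop 0.0144 n 1742
t 19.75 p [ 655.9 -103.3  128.5] jaw -97.9 tilt-x [ 0.006 -0.001 -1.   ] q1 -0.29 q6 1.42 open 56.3 F [ 0.2  0.8 -0.6]
  shift [108.5  -1.2  -1.6] turn 3.142 rad q6 if -:4.70 if +:-1.85
  shift [108.5  -1.2  -1.6] turn 0.000 rad q6 if -:1.55 if +:1.29
  shift [108.5  -1.2  -1.6] turn -3.142 rad q6 if -:-1.59 if +:4.43
```

View pics/w10.png

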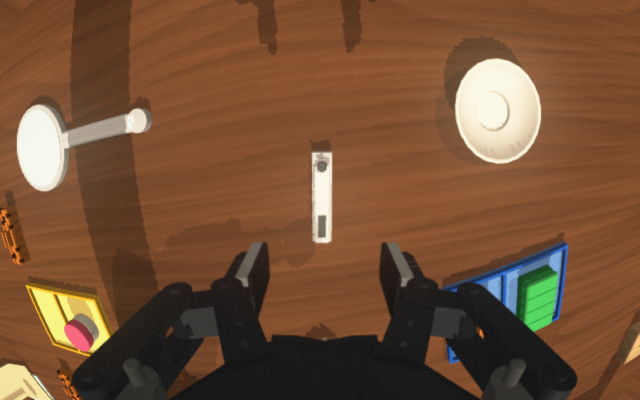

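The clipper is at (321,197) between the jaws with space all round. The pot and pill box still lie in their bays.

{"op": "arm_command", "data": {"targets": [[0.66,38,0,-2,0],[0.66,75,0,-2,0],[0.66,94,0,-2,0],[0.66,101,0,-2,0],[0.66,104,0,-2,0]]}}

```text
clock: 20.25
tool_pos: [0.6574, -0.1019, 0.0233]
eef_rot: [-2.154, 0.146, 2.147]
contact_force: [-0.1, -0.4, 0.3]
opening: 0.0563
```

{"op": "arm_command", "data": {"targets": [[0.66,0,0,0,0],[0.66,0,0,0,0]]}}

```text
clock: 20.45
tool_pos: [0.6585, -0.1016, 0.0249]
eef_rot: [-2.158, 0.146, 2.145]
contact_force: [-0.4, -0.5, 0.5]
opening: 0.0563
```

```bash
python3 - <<'E'
from h import *
plan(658.2,-103,21,82.1)
E
```

```text
t 20.45 p [ 658.5 -101.6   24.9] jaw -97.7 tilt-x [ 0.006 -0.    -1.   ] q1 -0.28 q6 1.42 open 56.3 F [-0.4 -0.5  0.5]
  shift [3.9 1.4 0.1] turn 3.144 rad q6 if -:4.69 if +:-1.85
  shift [3.9 1.4 0.1] turn 0.003 rad q6 if -:1.55 if +:1.29
  shift [3.9 1.4 0.1] turn -3.139 rad q6 if -:-1.59 if +:4.43
```

{"op": "arm_command", "data": {"targets": [[0.66,2,1,0,0],[0.66,4,1.4,0,0],[0.45,4,1.4,0,0],[0.3,4,1.4,0,0],[0.3,4,1.4,0,0]]}}

```text
clock: 20.95
tool_pos: [0.6583, -0.1031, 0.021]
eef_rot: [-2.158, 0.146, 2.145]
contact_force: [0.6, 0.4, -1.0]
opening: 0.0258
```

{"op": "arm_command", "data": {"targets": [[0,0,0,0,0],[0,0,0,0,0],[0,0,0,0,0],[0,0,0,0,0]]}}

```text
clock: 21.35
tool_pos: [0.6585, -0.1032, 0.0212]
eef_rot: [-2.158, 0.146, 2.145]
contact_force: [-0.5, -0.5, 1.0]
opening: 0.0143
```

Gripped at 14.3 mm, the same 1.7 mm bias as before. Lift and carry.

{"op": "arm_command", "data": {"targets": [[0,0,0,0,0],[0,-10,0,0,0],[0,-40,0,0,0],[0,-80,0,0,0],[0,-110,0,0,0]]}}

```text
clock: 21.85
tool_pos: [0.6583, -0.1032, 0.1337]
eef_rot: [-2.16, 0.146, 2.143]
contact_force: [0.7, -0.2, 0.2]
opening: 0.014
```

```bash
python3 - <<'E'
from h import *
plan(529.9,319.2,130,83.9)
E
```

```text
t 21.85 p [ 658.3 -103.2  133.7] jaw -97.8 tilt-x [ 0.008 -0.001 -1.   ] q1 -0.29 q6 1.42 open 14.0 F [ 0.7 -0.2  0.2]
  shift [   2.3 -401.3  184.3] turn 3.113 rad q6 if -:5.36 if +:-2.52
  shift [   2.3 -401.3  184.3] turn -0.029 rad q6 if -:2.22 if +:0.62
  shift [   2.3 -401.3  184.3] turn -3.170 rad q6 if -:-0.92 if +:3.76
```

{"op": "arm_command", "data": {"targets": [[0,0,-41,19,0],[0,0,-82,38,0],[0,0,-123,56,0],[0,0,-164,75,0],[0,0,-205,94,0]]}}

```text
clock: 22.35
tool_pos: [0.592, 0.1142, 0.1336]
eef_rot: [-2.16, 0.147, 2.142]
contact_force: [1.1, 0.3, -1.1]
opening: 0.0139
```

{"op": "arm_command", "data": {"targets": [[0,0,-41,19,0],[0,0,-82,38,-0.03],[0,0,-123,56,-0.03],[0,0,-164,75,-0.03],[0,1,-196,90,-0.03]]}}

```text
clock: 22.85
tool_pos: [0.5282, 0.323, 0.1326]
eef_rot: [-2.177, 0.113, 2.158]
contact_force: [-0.2, -0.2, -0.3]
opening: 0.0138
```

{"op": "arm_command", "data": {"targets": [[0,0,0,0,0],[0,0,0,0,0]]}}

```text
clock: 23.05
tool_pos: [0.5276, 0.3239, 0.1329]
eef_rot: [-2.179, 0.11, 2.159]
contact_force: [-0.3, -0.6, -0.1]
opening: 0.0141
```

```bash
python3 - <<'E'
from h import *
f=bot.grab_frame("wrist"); P=wcloud(f); cv2.imwrite("pics/w11.png",f["frame"])
H=cv2.cvtColor(f["frame"],cv2.COLOR_BGR2HSV)
y=(cv2.inRange(H,(22,120,100),(38,255,255))>0)
rect(P,(525,275),130,.002,.03,y)
rect(P,(529.9,319),50,.1,.135,cv2.inRange(H,(0,0,110),(180,70,255))>0)
plan(529.9,319.2,28,83.9)
E
```

```text
rect c [524.7 276.8] size [153.8 111.9] yaw 83.6 ztop 0.0107 n 6551
rect c [528.1 323. ] size [26.6 76.5] yaw 172.9 ztop 0.1310 n 3910
t 23.10 p [528.1 322.9 132.8] jaw -95.9 tilt-x [ 0.009 -0.001 -1.   ] q1 0.41 q6 2.09 open 14.4 F [ 0.2 -0.2 -0.9]
  shift [104.9   3.5  -1.2] turn 3.145 rad q6 if -:5.36 if +:-1.19
  shift [104.9   3.5  -1.2] turn 0.003 rad q6 if -:2.22 if +:1.95
  shift [104.9   3.5  -1.2] turn -3.139 rad q6 if -:-0.92 if +:5.09
```

View pics/w11.png

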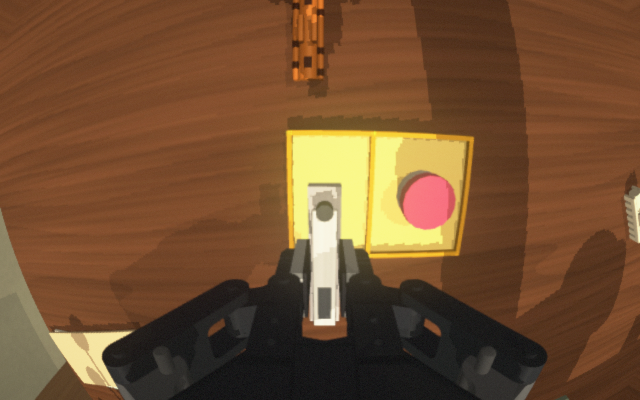

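Wrist view: the clipper is held straight at (324,255) over the narrow bay. The pot stands upright in the wide bay at (428,200).

{"op": "arm_command", "data": {"targets": [[0,35,3,-1,0],[0,70,3.5,-1,0],[0,90,3.5,-1,0],[0,98,3.5,-1,0],[0,101,3.5,-1,0]]}}

```text
clock: 23.6
tool_pos: [0.5298, 0.3177, 0.0311]
eef_rot: [-2.176, 0.116, 2.159]
contact_force: [0.9, -0.1, -0.1]
opening: 0.0139
```

{"op": "arm_command", "data": {"targets": [[0,0,0,0,0],[0,0,0,0,0]]}}

```text
clock: 23.8
tool_pos: [0.5313, 0.3177, 0.0327]
eef_rot: [-2.178, 0.115, 2.156]
contact_force: [-0.7, 0.6, -0.5]
opening: 0.0137
```

```bash
python3 - <<'E'
from h import *
plan(529.9,319.2,25,83.9)
E
```

```text
t 23.80 p [531.3 317.7  32.7] jaw -96.1 tilt-x [ 0.01  -0.001 -1.   ] q1 0.40 q6 2.08 open 13.7 F [-0.7  0.6 -0.5]
  shift [ 7.6 -1.3  1.6] turn 3.142 rad q6 if -:5.36 if +:-1.20
  shift [ 7.6 -1.3  1.6] turn 0.000 rad q6 if -:2.22 if +:1.94
  shift [ 7.6 -1.3  1.6] turn -3.141 rad q6 if -:-0.92 if +:5.08
```

{"op": "arm_command", "data": {"targets": [[0,3,-1,1,0],[0,5,-1,1,0],[0,6,-1,1,0],[0,7,-1,1,0],[0,7,-1,1,0]]}}

```text
clock: 24.3
tool_pos: [0.5303, 0.3188, 0.0254]
eef_rot: [-2.178, 0.115, 2.156]
contact_force: [0.2, -0.7, 0.2]
opening: 0.0141
```

{"op": "arm_command", "data": {"targets": [[0,0.5,0,0,0],[0,0.5,0,0,0]]}}

```text
clock: 24.5
tool_pos: [0.5304, 0.3189, 0.0252]
eef_rot: [-2.178, 0.115, 2.156]
contact_force: [0.0, 0.1, 1.4]
opening: 0.0142
```

{"op": "arm_command", "data": {"targets": [[0,0.5,0,0,0],[0,0.5,0,0,0]]}}

```text
clock: 24.7
tool_pos: [0.5304, 0.3188, 0.0252]
eef_rot: [-2.178, 0.115, 2.156]
contact_force: [-1.5, -1.5, 5.4]
opening: 0.014
```

Contact at the expected height, so release to 24 mm, lift clear and check everything.

{"op": "arm_command", "data": {"targets": [[0.28,0,0,0,0],[0.28,0,0,0,0],[0.28,0,0,0,0]]}}

```text
clock: 25.0
tool_pos: [0.5303, 0.3189, 0.0248]
eef_rot: [-2.178, 0.115, 2.156]
contact_force: [0.2, 0.5, 0.1]
opening: 0.024
```

{"op": "arm_command", "data": {"targets": [[0.28,-8,0,0,0],[0.28,-25,0,0,0],[0.5,-65,0,0,0],[0.5,-110,0,0,0],[0.5,-150,0,0,0]]}}

```text
clock: 25.5
tool_pos: [0.5294, 0.3192, 0.1786]
eef_rot: [-2.18, 0.114, 2.153]
contact_force: [0.4, 0.3, 0.0]
opening: 0.0427
```

{"op": "arm_command", "data": {"targets": [[0.5,0,45,0,0],[0.5,-10,90,0,0],[0.5,-20,130,0,0],[0.5,-20,170,0,0],[0.5,-20,170,0,0]]}}

```text
clock: 26.0
tool_pos: [0.5114, 0.1464, 0.2005]
eef_rot: [-2.181, 0.12, 2.148]
contact_force: [-0.3, 0.2, 0.5]
opening: 0.0428
```

{"op": "arm_command", "data": {"targets": [[0.5,0,20,-40,0],[0.5,0,40,-80,0],[0.5,0,60,-120,0],[0.5,0,60,-120,0],[0.5,0,60,-120,0]]}}

```text
clock: 26.5
tool_pos: [0.6246, 0.0736, 0.2028]
eef_rot: [-2.18, 0.121, 2.147]
contact_force: [0.0, -0.1, 0.4]
opening: 0.043
```

```bash
python3 - <<'E'
from h import *
f=bot.grab_frame("top"); g=bot.grab_frame("scene"); P=cloud(f); H=cv2.cvtColor(f["frame"],cv2.COLOR_BGR2HSV)
cv2.imwrite("pics/top_end.png",f["frame"]); cv2.imwrite("pics/scene_end.png",g["frame"])
S=cv2.cvtColor(g["frame"],cv2.COLOR_BGR2HSV)
for n,c,r,z in(("pill",(508,-328),50,.018),("clip",(496,-252),45,.014),("pot",(523,239),35,.02),("clipper",(530,319),45,.0125),("cream",(464,-92),50,.01),("dish",(716,-261),60,.01)):
    print(n,end=" "); rect(P,c,r,z,.06)
print(bot.read_state()["tool_pos"],bot.read_state()["contact_force"])
E
```

```text
pill rect c [ 506.9 -325.2] size [75.8 44.6] yaw 7.9 ztop 0.0316 n 714
clip rect c [ 494.9 -251.6] size [80.1 25.5] yaw 8.7 ztop 0.0328 n 429
pot Traceback (most recent call last):
  File "<stdin>", line 6, in <module>
  File "h.py", line 29, in rect
    print("rect c",np.round(k,1),"size",np.round(s,1),"yaw %.1f"%(np.degrees(np.arctan2(e[1],e[0]))%180),"ztop %.4f"%np.percentile(q[:,2],98),"n",len(q))
                                                                                                                     ~~~~~~~~~~~~~^^^^^^^^^^^
    return _quantile_unchecked(
        a, q, axis, out, overwrite_input, method, keepdims, weights)
    return _ureduce(a,
                    func=_quantile_ureduce_func,
    ...<5 lines>...
                    overwrite_input=overwrite_input,
                    method=method)
    r = func(a, **kwargs)
    result = _quantile(arr,
                       quantiles=q,
    ...<2 lines>...
                       out=out,
                       weights=wgt)
    slices_having_nans = np.isnan(arr[-1, ...])
                                  ~~~^^^^^^^^^
IndexError: index -1 is out of bounds for axis 0 with size 0
```

View pics/top_end.png

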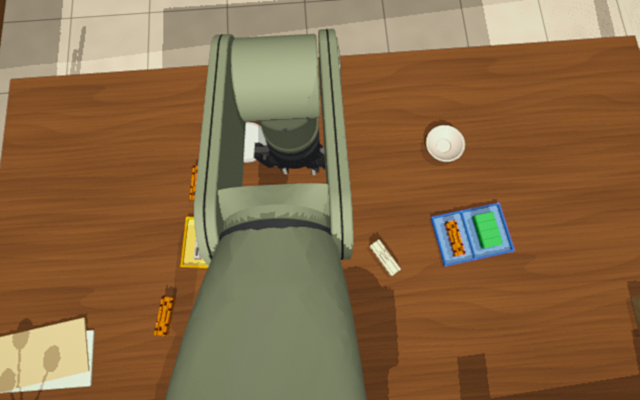

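View pics/scene_end.png

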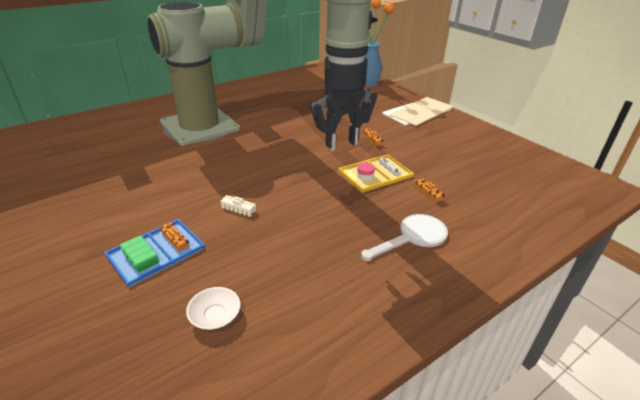

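The top view is blocked by the arm over the yellow tray. In the scene view all four things are in their bays (pill 140,253; clip 175,235; pot 366,172; clipper 390,166), and the dish, mirror and cream clip show at the same pixels as before. I'll check the yellow tray's depths from the scene camera.

```bash
python3 - <<'E'
from h import *
f=bot.grab_frame("scene"); P=cloud(f); a=dict(np.load("scene0.npz"))["frame"].astype(int)
for n,c,r,z in(("pot",(523,239),35,.031),("clipper",(530,319),45,.0135)):
    print(n,end=" "); rect(P,c,r,z,.06)
d=np.abs(f["frame"].astype(int)-a).max(-1)
for n,b in(("cream",(220,195,258,217)),("dish",(186,288,242,330)),("mirror",(360,213,450,263))): print(n,"changed px frac",(d[b[1]:b[3],b[0]:b[2]]>60).mean())
s=bot.read_state(); print(s["clock"],s["tool_pos"],s["contact_force"])
E
```

```text
pot rect c [523.7 239.8] size [42.5 44.8] yaw 112.1 ztop 0.0373 n 146
clipper rect c [530.5 319.4] size [51.1 60.4] yaw 141.8 ztop 0.0203 n 86
cream changed px frac 0.0
dish changed px frac 0.0
mirror changed px frac 0.04022222222222222
26.65 [0.6230427  0.07476511 0.20263272] [-0.2307462  -0.23547831  0.68303492]
```

```bash
python3 -c "from cell import bot; print(bot.sign_off())"
```

```text
the job is handed in; nothing more can be done
None
```

Both travel kits are made up and the job is handed in, at about 27 s of the 93 s allowed. Each thing was lowered slowly until light contact with the bay floor (3 to 5 N), then released with a small opening.

**Blue tray:**
- The pill box is in the wide bay at about (507, -327) mm, with its top at 29 mm by the wrist camera (28 mm expected) and 32 mm by the top camera.
- The tortoiseshell clip nearest the base is in the narrow bay at about (495, -252) mm, with its top at 32 mm (32 mm expected).

**Yellow tray:**
- The balm pot stands in the wide bay at about (523, 239) mm, with its top at 35 to 37 mm (34 mm expected).
- The nail clipper is in the narrow bay at about (530, 319) mm, with its top at 20 mm (18 mm expected).

**Left alone:** the cream clip and the ring dish show no pixel change. About 4% of the pixels around the mirror changed. I put that down to the arm's shadow, since the mirror shows at the same place.

**Checks that fell short:**
- **Yellow tray from above:** the arm blocked the top camera at the end, so that tray was checked only with the scene camera.
- **Clipper outline:** the scene camera's clipper outline, 51 by 60 mm, was too noisy to use. Its place rests on the release pose, the contact height and the pictures.
- **Camera bias:** the top and scene cameras read heights 2 to 4 mm high.

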